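Raise the torch screen's window to the green mark

ROBOT

A 6-joint arm with a two-finger parallel gripper is mounted at the origin on the work surface. World frame = base frame: x ahead of the robot, y to its left, z up, the work surface at z = 0. Lengths are in m, angles in rad, forces in N, time in s.
With the tool pointing down it reaches from about 0.4 to 0.825 m from the base axis. Payload 7 kg.
Tool frame: the origin (TCP) lies on the centre line of the jaws, within the pads' length; the fingertips stand 22 mm ahead of it and the grasp point (between the pads) lies 3 mm ahead of it; z points along the fingers, y is the line along which they close (so a half turn about z gives the same grasp; the last joint's range is limited). The gripper opens to 88 mm and grips with 3 to 60 N. Pads are 19 mm wide; open, the fingers measure 130 mm over their backs; the gripper's body (78 mm by 193 mm) begins 47 mm behind the grasp point.
Start: joints at [1.577, 0.359, 0.012, 0, -1.224, -0.288], TCP at [0.188, 0.648, 0.249] pointing down, gripper open.
Joint ranges: [-3.07, 3.07], [-1.43, 2.12], [-1.02, 1.25], [-3.03, 1.67], [-3.05, -0], [-3.03, 3.03]. Speed limits (rad/s): [2.39, 2.39, 3.01, 3.14, 3.14, 3.14].

INTERFACE

Orientations are given as [roll, pitch, yaw] about the fixed x, y, z axes, in that order (R = Rz(yaw) Ry(pitch) Rx(roll)).
In Python, from station import monitor, viewer, order gives the robot as it stands. The module is installed in compiled form; this text tells all that it offers.
- The arm moves only by the tool servo_tool, never from a script. Its argument "targets" is a list of rows, each an object with "angular": the turn, a rotation vector about the tool's x, y, z in degrees, a list of three; "xyz": the shift along the tool's x, y, z in cm, a list of three; "claw": the finger opening in cm, from 0 to 8.76. A call has 1 to 20 rows; each row shifts and turns the commanded pose from where the row before left it, along the tool's axes as they then stand; what a row does not reach is not made up. A row lasts 1/10 s, in which the tool goes at most 50 mm and 8.59 degrees, less where a joint would pass 70% of its speed; a pose out of reach is approached as far as the arm can. A call is refused whole if a number of a shift passes 5 or a number of a turn 8.59, either way. A call with a gripper value outside its range is refused whole. The fingers move at their own pace and stop on an object; "force" is the grip in N (left out, the last holds). Time passes only in rows, so rows that do not move let the fingers close. It gives the time, the measured TCP pose, the force, the opening and the grip force at its end, in the units of the state.
- monitor.get_state(): the state, without advancing time (a new reading comes with each control period).
- viewer.grab_frame(name): name is "side" or "top"; returns a dict with "color" (480x640x3 uint8, blue, green, red), "fovy" (degrees; the focal length in pixels is half the picture's height over the tangent of half this angle, whatever the lens; pixels are square), "cx", "cy" (the principal point, pixels), "R" (3x3) and "t" (3): a world point X has camera coordinates R X + t. Camera axes: x right, y down, z forward; pixel columns grow to the right and rows downward; lengths in m; the calibration is good to about 2 mm. A picture is of the moment at which its call begins. There is no depth.
- order.job_done(): hands the job in; it is judged then, once.
The state is a dict: "t": time; "q": joint angles; "qd": joint speeds; "joint_efforts": joint torques, N m; "eef_pos": TCP position; "ee_rot": TCP orientation; "force": force on the tool from outside, world axes, zero at the start; "moment": the same for the moment, N m; "width": finger opening in m; "gripper_force": force on a finger pad.
Only numpy, scipy, OpenCV 4.12 (cv2) and the standard library are available. Lean on these libraries where they do the work, as an engineer would, in place of code of your own. Each camera call takes 0.05 s, during which the arm holds its last target. There are 200 camera calls.

TASK

Push the sliding window of the torch screen up from beneath its orange lip with your fingertips, smoothly, until the lip is level with the green clips on the posts, then take your hand away. Do not pinch or grip the lip or touch the window's glass or frame: push only from below, and leave the jars, the mug and the steel plate where they stand.

Things in the scene. Friction and masses are not known exactly. Their poses are not given: they have to be found in the camera images.
- lip (a point): middle of the orange lip on the robot's side of the sliding window, half-way up its 12 mm thickness, 35 mm in front (-x) of the window's mid-plane. x points through the window away from the robot's side, y along the lip (200 mm wide), z up. The front edge is half-round, radius 6 mm, its centre line 17 mm in front of this point at its height. Fingers tilted 45 degrees forward and down fit beneath it
- window (a joint): height of the window above its lowest position, 0 to 0.20 m, growing upward. At 0 the middle of the lip is 110 mm above the table. Counterweights in the posts balance it to within about 1 N and the guides rub with about 3 N, so it takes 2 to 4 N to raise and stays where it is left. Behind the lip: an orange bottom rail at its height, then a clear pane in a dark frame, 298 x 240 mm. A dark strip covers the lip's top to 10 mm from its foremost line
- mark: the green height mark: one green clip on each of the two posts, both at the same height, 16 mm tall. Origin half-way up the clips' height, midway between the two posts, in the window's mid-plane; same axes as the lip. The lip is at the right height when its middle is level with this origin. The clips do not move
- screen: fixed torch screen: grey base plate 12 mm thick, 370 mm wide, from x = -40 to 190 mm; two aluminium posts 32 mm square at y = +165 and -165 mm; head across them 611 mm up, pulleys to 636 mm; a small bench torch behind the window (+x). Origin on the table midway between the posts, x away from the robot's side, z up. Beneath the lip there is only air down to base plate and table
- rod_jar: loose clear jar, 72 mm across and 100 mm high, full of coloured glass rods up to 230 mm high that spread to about 75 mm across; origin at the centre of its underside
- mug: loose blue mug, 76 mm across and 90 mm high, with a handle at its +y; origin at the centre of its underside
- bead_jar: loose small amber jar with an aluminium cap, 52 mm across, 55 mm high; origin at the centre of its underside
- marver: loose dark steel plate, 90 x 60 x 14 mm, lying flat; origin at the centre of its underside
Not all that is in view belongs to the job. Of the things like the marver, leave any that is yellow; of the rest the larger one is meant.

How it is judged:
By the outcome, as a careful person would: the job done as asked, in the order asked, and still so for the second after the job is handed in, with the robot touching nothing.
It also fails if it takes over 42 s, if anything falls off the work surface, if the arm or the gripper's body presses on something with over 40 N, if the wrist force passes 120 N, or if a joint passes its speed limit or range.

## Working session

There is one attempt and no reset: what is moved stays moved. The work goes in short steps, Python scripts to look and compute and a tool call to move; the robot and the scene stay as the last step left them, time stands still between calls to the robot, and variables do not carry over. Pictures are saved under pics/ and viewed, at most 10 in all, crops included, and the job is handed in when it is done.

Besides the shell and the picture viewer there is one more tool, called after "Emit:" as a command line: name --argument value ..., lists and objects as JSON in quotes. servo_tool: Moves the arm, as the interface text tells. Its arguments: {"type":"object","properties":{"targets":{"type":"array"},"force":{"type":"number"}},"required":["targets"]}

```bash
mkdir -p pics; cat > h.py <<'E'
import numpy as np, cv2, pickle
from station import monitor, viewer, order
def grab(n,tag):
    f=viewer.grab_frame(n); cv2.imwrite(f'pics/{n}_{tag}.png',f['color']); pickle.dump(f,open(f'{n}_{tag}.pkl','wb')); return f
def ray(f,u,v):
    F=240/np.tan(np.radians(f['fovy'])/2); R=np.array(f['R']);t=np.array(f['t'])
    d=R.T@np.array([(u-f['cx'])/F,(v-f['cy'])/F,1]); return -R.T@t,d/np.linalg.norm(d)
def proj(f,X):
    F=240/np.tan(np.radians(f['fovy'])/2); c=np.array(f['R'])@np.array(X)+np.array(f['t']); return c[0]/c[2]*F+f['cx'],c[1]/c[2]*F+f['cy']
def tri(f1,p1,f2,p2):
    o1,d1=ray(f1,*p1);o2,d2=ray(f2,*p2)
    s=np.linalg.lstsq(np.c_[d1,-d2],o2-o1,rcond=None)[0]
    a=o1+s[0]*d1;b=o2+s[1]*d2; return (a+b)/2,np.linalg.norm(a-b)
def atz(f,u,v,z):
    o,d=ray(f,u,v); return o+d*(z-o[2])/d[2]
def load(n): return pickle.load(open(n+'.pkl','rb'))
E
python3 - <<'E'
from h import *
for n in('side','top'):
    f=grab(n,'0'); print(n,f['fovy'],f['cx'],f['cy'],np.round(f['R'],3).tolist(),np.round(f['t'],3), 'cam',-np.array(f['R']).T@np.array(f['t']))
print(monitor.get_state())
E
```

```text
side 52.538135592078085 326.11049231230606 235.52883194096663 [[0.869, -0.495, -0.022], [-0.328, -0.541, -0.774], [0.371, 0.68, -0.632]] [-0.553  0.337  1.002] cam [ 0.21951587 -0.77267937  0.88231111]
top 55.1343549947897 318.52802698990814 244.38660481194404 [[0.0, -1.0, -0.025], [-0.985, 0.004, -0.171], [0.171, 0.025, -0.985]] [-1.000e-03  6.130e-01  1.122e+00] cam [ 0.41264397 -0.03099959  1.20972401]
{'t': 0.1, 'q': array([ 1.57707216e+00,  3.59315530e-01,  1.11914180e-02, -3.10578298e-04,
       -1.22409511e+00, -2.88112883e-01]), 'qd': array([ 0.00229978, -0.00137049,  0.00050881,  0.00309753, -0.00047439,
        0.00086424]), 'joint_efforts': array([-1.48266099e-03, -5.84166527e+01,  2.93747878e+01,  7.01554790e+00,
        1.00657847e-02, -5.52878294e-05]), 'eef_pos': array([0.18763299, 0.64799676, 0.24773363]), 'ee_rot': array([ 3.14014543e+00, -1.24397015e-04, -2.81942702e-01]), 'force': array([-0.63150614, -0.35216522,  0.15026323]), 'moment': array([ 0.06718537,  0.00241129, -0.01746907]), 'gripper_force': 0.0, 'width': 0.08759077908883113}
```

View pics/side_0.png

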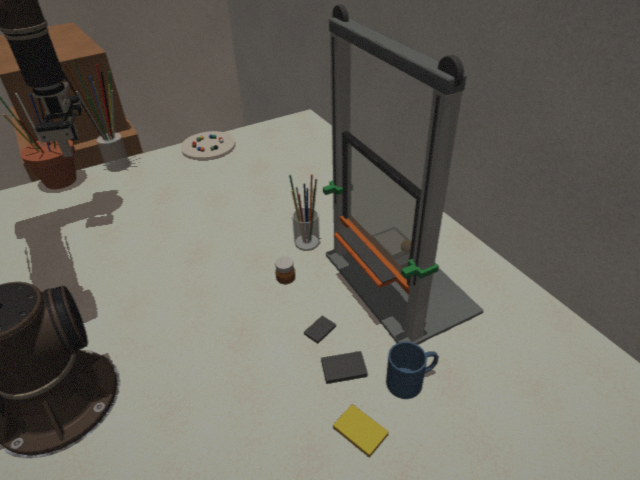

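View pics/top_0.png

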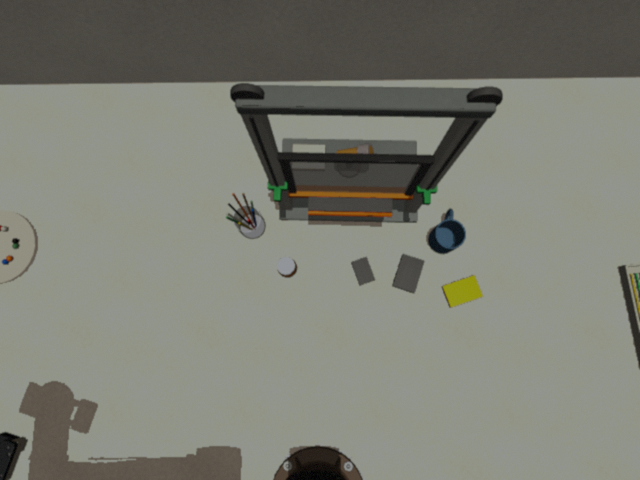

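The side view shows the lip's orange front edge from (335,238) to (383,280), with green clips at (333,188) and (419,269). In the top view the lip's edge runs (309,213)–(391,215) and the clips are at (278,191) and (427,195). There are three plates in the top view: small dark (363,271), larger dark (408,273) and yellow (462,291). The larger dark one is the marver, and all three only need avoiding. I'll enlarge the lip and clips next.

```bash
python3 - <<'E'
from h import *
s=load('side_0')['color'];t=load('top_0')['color']
a=cv2.resize(s[170:300,310:450],None,fx=4,fy=4,interpolation=cv2.INTER_CUBIC)
b=cv2.resize(t[175:290,260:440],None,fx=4.4,fy=4.4,interpolation=cv2.INTER_CUBIC)
cv2.imwrite('pics/ca.png',cv2.convertScaleAbs(a,alpha=1.5));cv2.imwrite('pics/cb.png',cv2.convertScaleAbs(b,alpha=1.5))
for n,im in(('side',s),('top',t)):
  h=cv2.cvtColor(im,cv2.COLOR_BGR2HSV)
  for c,lo,hi in(('orange',(5,150,90),(14,255,255)),('green',(50,120,60),(80,255,255))):
    m=cv2.inRange(h,lo,hi); k,l,st,ce=cv2.connectedComponentsWithStats(m)
    for i in range(1,k):
      if st[i,4]>15: print(n,c,st[i],ce[i].round(1))
E
```

```text
side orange [ 21 141  41  20 376] [ 39.8 152.7]
side orange [340 216  69  72 473] [375.9 251.8]
side orange [335 233  47  53 314] [358.1 259.5]
side green [324 182  19   9  68] [332.1 187. ]
side green [402 259  36  15 187] [416. 268.]
top orange [308 196  24   1  24] [319.5 196. ]
top orange [352 197  26   1  26] [364.5 197. ]
top orange [327 211  27   2  29] [340.7 211.1]
top orange [308 213  60   3  78] [336.4 214.5]
top orange [355 212  37   5  79] [377.2 213.7]
top orange [  7 256   5   5  17] [  9.2 258. ]
top green [268 181  20  20 160] [277.8 190.5]
top green [417 186  20  18 146] [426.  193.4]
top green [635 274   5  19  29] [637.4 282.6]
```

View pics/ca.png

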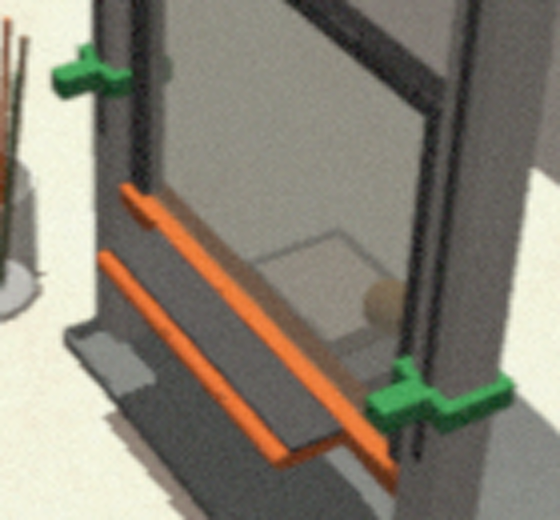

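View pics/cb.png

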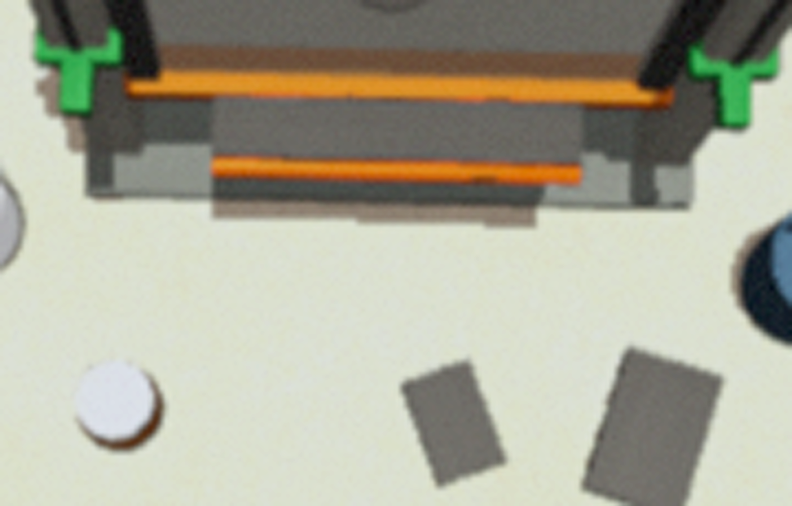

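The crops confirm the strip edge, lip ends and clip shapes (a stub forward, plus a wrap round the post). Next I'll enlarge the clips and base corners.

```bash
python3 - <<'E'
from h import *
s=load('side_0')['color'];t=load('top_0')['color']
def c(im,u,v,w=40,h=30,k=10):
    a=cv2.resize(im[v:v+h,u:u+w],None,fx=k,fy=k,interpolation=cv2.INTER_CUBIC); a=cv2.convertScaleAbs(a,alpha=1.6)
    for i in range(0,w,5): cv2.putText(a,str(u+i),(i*k,8),0,.3,(255,0,255)); cv2.line(a,(i*k,10),(i*k,16),(255,0,255))
    for i in range(0,h,5): cv2.putText(a,str(v+i),(0,i*k+4),0,.3,(255,0,255)); cv2.line(a,(20,i*k),(26,i*k),(255,0,255))
    return a
o=np.vstack([np.hstack([c(s,315,172),c(s,400,253)]),np.hstack([c(t,260,176),c(t,408,178)])])
cv2.imwrite('pics/clips.png',o)
E
```

```text
(no output)
```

View pics/clips.png

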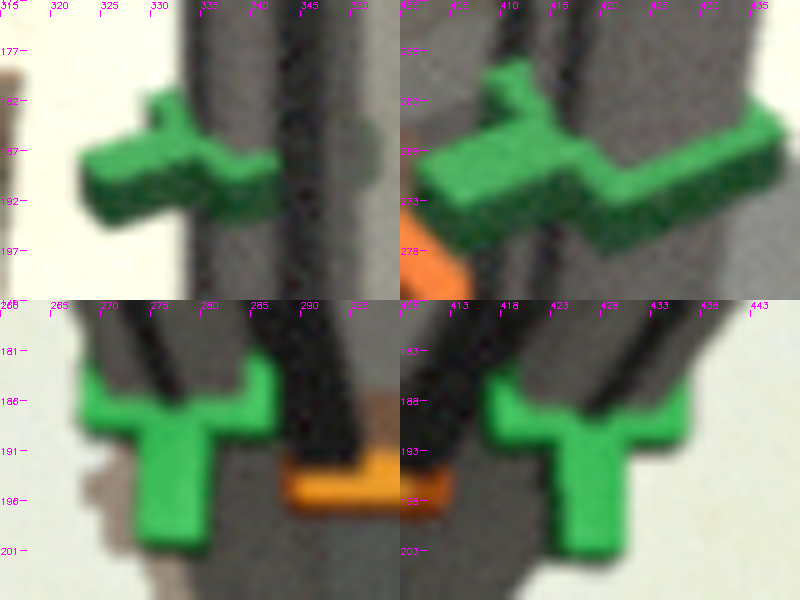

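```bash
python3 - <<'E'
from h import *
from scipy.optimize import least_squares
s=load('side_0');t=load('top_0')
P={'clipL+':((322.7,187.7),(273.2,199.5)),'clipL-':((325.3,190.0),(280.2,199.5)),'clipR+':((401.3,269.3),(423.7,202.7)),'clipR-':((405.2,273.),(430,202.7)),'clipRo':((421,272.5),(436.3,192)),
'stripL':((337.5,232),(307.9,210.2)),'stripR':((382.8,281.3),(391.6,212)),'base+':((326,253.3),(279.3,218.8)),}
for k,(a,b) in P.items(): print(k,*[np.round(v,4) for v in tri(s,a,t,b)])
# fit: x,y,yaw,h,m,  clip stub front xf, half width w
def model(p):
    x,y,a,h,m,xf,w=p; c,sn=np.cos(a),np.sin(a)
    L={'clipL+':(xf,.165+w,m+.008),'clipL-':(xf,.165-w,m+.008),'clipR+':(xf,-.165+w,m+.008),'clipR-':(xf,-.165-w,m+.008),
       'stripL':(-.048,.1,.116+h),'stripR':(-.048,-.1,.116+h),'base+':(-.04,.185,.012),'base-':(-.04,-.185,.012)}
    return {k:(x+c*v[0]-sn*v[1],y+sn*v[0]+c*v[1],v[2]) for k,v in L.items()}
def res(p):
    M=model(p);r=[]
    for k in M:
        if k=='base-': r+=list(np.subtract(proj(t,M[k]),(416.3,221.5)));continue
        r+=list(np.subtract(proj(s,M[k]),P[k][0]))+list(np.subtract(proj(t,M[k]),P[k][1]))
    return r
o=least_squares(res,[.6,-.08,0,.02,.25,-.05,.008],x_scale=[.01]*7,loss='soft_l1')
print(o.x.round(4)); print(np.round(o.fun if 0 else res(o.x),1))
for k,u in(('small',(363,271)),('marver',(408,273)),('yellow',(462,291))): print(k,atz(t,*u,.014).round(3))
print('bead',atz(t,287,266,.055).round(3),'mug',atz(t,446,237,.09).round(3),'rod',atz(t,252,225,.1).round(3))
E
```

```text
clipL+ [0.6851 0.0936 0.2285] 0.0024
clipL- [0.6839 0.0779 0.2314] 0.0017
clipR+ [ 0.6752 -0.2367  0.2294] 0.002
clipR- [ 0.6746 -0.2501  0.2308] 0.0017
clipRo [ 0.6995 -0.2651  0.2316] 0.004
stripL [0.6824 0.0208 0.1422] 0.0031
stripR [ 0.6763 -0.1781  0.1461] 0.0042
base+ [0.6939 0.1044 0.0051] 0.0039
[ 0.727  -0.0803 -0.0285  0.0282  0.222  -0.0473  0.0069]
[-0.5 -0.2  0.4 -0.5 -0.5  0.3 -0.4 -0.3 -0.4  0.   0.3 -0.5 -0.2  0.6
  0.4 -0.4 -0.8 -0.5  0.1 -0.6 -0.8  1.2  0.5 -0.6 -1.5 -1.8 -0.6 -0.7
  1.4 -0.3]
small [ 0.549 -0.117  0.014]
marver [ 0.544 -0.234  0.014]
yellow [ 0.497 -0.37   0.014]
bead [0.558 0.078 0.055] mug [ 0.624 -0.317  0.09 ] rod [0.655 0.162 0.1  ]
```

The fit puts the lip's front line at about (0.675, -0.079, 0.138) with yaw -1.6°. The mark is at z ≈ 0.222, so the lift is about 84 mm. The residuals are about 1 px, and lip z − 0.110 = 28 mm is plausible. I'll lift, square up and cross above everything.

Emit:
servo_tool --targets '[{"angular": [0,0,-3.5],"xyz": [0,0,-1.5],"claw": 8.7},{"angular": [0,0,-4],"xyz": [0,0,-3],"claw": 8.7},{"angular": [0,0,-4],"xyz": [0,0,-3],"claw": 8.7},{"angular": [0,0,-3],"xyz": [0,0,-2.5],"claw": 8.7},{"angular": [0,0,0],"xyz": [1.3,2,0],"claw": 8.7},{"angular": [0,0,0],"xyz": [2.6,4,0],"claw": 8.7},{"angular": [0,0,0],"xyz": [2.6,4,0],"claw": 8.7},{"angular": [0,0,0],"xyz": [2.6,4,0],"claw": 8.7},{"angular": [0,0,0],"xyz": [2.6,4,0],"claw": 8.7},{"angular": [0,0,0],"xyz": [2.6,4,0],"claw": 8.7},{"angular": [0,0,0],"xyz": [2.6,4,0],"claw": 8.7},{"angular": [0,0,0],"xyz": [2.6,4,0],"claw": 8.7}]'

```text
t: 1.3
eef_pos: [0.3744, 0.3409, 0.3485]
ee_rot: [-3.142, 0.0, -0.028]
force: [0.8, 0.6, 0.1]
width: 0.0867
gripper_force: 0.0
```

Emit:
servo_tool --targets '[{"angular": [0,0,0],"xyz": [1.2,4,0],"claw": 8.7},{"angular": [0,0,0],"xyz": [1.2,4,0],"claw": 8.7},{"angular": [0,0,0],"xyz": [1.2,4,0],"claw": 8.7},{"angular": [0,0,0],"xyz": [1.2,4,0],"claw": 8.7},{"angular": [0,0,0],"xyz": [1.2,4,0],"claw": 8.7},{"angular": [0,0,0],"xyz": [1.2,4,0],"claw": 8.7},{"angular": [0,0,0],"xyz": [1.2,4,0],"claw": 8.7},{"angular": [0,0,0],"xyz": [1.2,4,0],"claw": 8.7},{"angular": [0,0,0],"xyz": [1.2,4,0],"claw": 8.7},{"angular": [0,0,0],"xyz": [1.2,3.5,0],"claw": 8.7},{"angular": [0,0,0],"xyz": [1.0,2,0],"claw": 8.7},{"angular": [0,5,0],"xyz": [0,0,0],"claw": 8.7},{"angular": [0,8,0],"xyz": [0,0,0],"claw": 8.7},{"angular": [0,8,0],"xyz": [0,0,0],"claw": 8.7},{"angular": [0,8,0],"xyz": [0,0,0],"claw": 8.7},{"angular": [0,8,0],"xyz": [0,0,0],"claw": 8.7},{"angular": [0,8,0],"xyz": [0,0,0],"claw": 8.7},{"angular": [0,0,0],"xyz": [0,0,0],"claw": 8.7}]'

```text
t: 3.1
eef_pos: [0.4908, -0.0835, 0.3473]
ee_rot: [3.129, -0.748, -0.028]
force: [-1.2, -1.7, -0.4]
width: 0.0871
gripper_force: 0.0
```

```bash
python3 - <<'E'
from h import *
s=monitor.get_state();print(s['q'].round(3),s['eef_pos'].round(4),s['ee_rot'].round(3))
E
```

```text
[ 0.317 -0.42  -0.977  0.704 -0.384  0.645] [ 0.4908 -0.0835  0.3473] [ 3.129 -0.748 -0.028]
```

Emit:
servo_tool --targets '[{"angular": [0,0,0],"xyz": [-0.3,0,1],"claw": 8.7},{"angular": [0,0,0],"xyz": [-0.6,-0.1,2],"claw": 8.7},{"angular": [0,0,0],"xyz": [-0.6,-0.1,2],"claw": 8.7},{"angular": [0,0,0],"xyz": [-0.6,-0.1,2],"claw": 8.7},{"angular": [0,0,0],"xyz": [-0.6,-0.1,2],"claw": 8.7},{"angular": [0,0,0],"xyz": [-0.6,-0.1,2],"claw": 8.7},{"angular": [0,0,0],"xyz": [-0.6,-0.1,2],"claw": 8.7},{"angular": [0,0,0],"xyz": [-0.6,-0.1,2],"claw": 8.7},{"angular": [0,0,0],"xyz": [-0.6,-0.1,2],"claw": 8.7},{"angular": [0,0,0],"xyz": [-0.6,0,2],"claw": 8.7},{"angular": [0,0,0],"xyz": [0,0,0],"claw": 8.7}]'

```text
t: 4.2
eef_pos: [0.5668, -0.0932, 0.2379]
ee_rot: [-3.108, -0.643, -0.031]
force: [-0.6, 1.0, -0.6]
width: 0.0869
gripper_force: 0.0
```

```bash
cat > need.py <<'E'
from h import *
import sys
from scipy.spatial.transform import Rotation as Ro
s=monitor.get_state();print('t',s['t'],s['q'].round(3),s['eef_pos'].round(4),s['ee_rot'].round(3),s['force'].round(1))
Rc=Ro.from_euler('xyz',s['ee_rot']); Rt=Ro.from_euler('xyz',[np.pi,-np.pi/4,-.0285])
g=np.array(eval(sys.argv[1])); d=g-s['eef_pos']
print('turn deg',np.degrees((Rc.inv()*Rt).as_rotvec()).round(2),'shift cm',(Rc.inv().apply(d)*100).round(2),'in target frame',(Rt.inv().apply(d)*100).round(2))
E
python3 need.py '[.638,-.078,.111]'
```

```text
t 4.2 [ 0.031 -0.092 -1.016  0.963 -0.004  0.558] [ 0.5668 -0.0932  0.2379] [-3.108 -0.643 -0.031] [-0.6  1.  -0.6]
turn deg [-1.84  8.14 -0.26] shift cm [-1.96 -1.25 14.44] in target frame [-3.97 -1.72 13.97]
```

j3 and j5 have run to their limits. I'll fit the arm's geometry from the readings and look for a feasible configuration.

```bash
cat > fk.py <<'E'
import numpy as np
from scipy.spatial.transform import Rotation as Ro
from scipy.optimize import least_squares
Rx=lambda a:Ro.from_rotvec([a,0,0]);Ry=lambda a:Ro.from_rotvec([0,a,0]);Rz=lambda a:Ro.from_rotvec([0,0,a])
lo=np.array([-3.07,-1.43,-1.02,-3.03,-3.05,-3.03]);hi=np.array([3.07,2.12,1.25,1.67,0,3.03])
# arm forward = x in plane; pitch-down = q2-q3-q5 ; tool frame fixed rotation
def fk(q,g,s4=1,s6=1):
    h,a2,a3,a6,o,e,b=g
    R=Rz(q[0])*Ry(q[1]); p=np.array([0,0,h])+R.apply([b,0,a2])
    R=R*Ry(-q[2]); p=p+R.apply([a3,0,e])
    R=R*Rx(s4*q[3]); p=p+R.apply([0,o,0])
    R=R*Ry(-q[4])*Rx(s6*q[5]); p=p+R.apply([a6,0,0])
    # tool z = local x
    return p,R*T
# at A: R(local)->tool: fill T from sample A
T=Ro.identity()
D=[([1.57707,.35932,.01119,-.00031,-1.2241,-.28811],[.18763,.648,.24773],[3.14015,-.00012,-.28194]),
([.317,-.42,-.977,.704,-.384,.645],[.4908,-.0835,.3473],[3.129,-.748,-.028]),
([.031,-.092,-1.016,.963,-.004,.558],[.5668,-.0932,.2379],[-3.108,-.643,-.031])]
E
cat > fit.py <<'E'
import fk; from fk import *
for s4 in(1,-1):
  for s6 in(1,-1):
    fk.T=Ro.identity(); _,R=fk.fk(D[0][0],[0]*7,s4,s6); fk.T=R.inv()*Ro.from_euler('xyz',D[0][2])
    e=[((fk.fk(q,[0]*7,s4,s6)[1].inv())*Ro.from_euler('xyz',r)).magnitude() for q,p,r in D]
    f=lambda g:np.concatenate([fk.fk(q,g,s4,s6)[0]-p for q,p,r in D])
    s=least_squares(f,[.2,.4,.4,.2,-.19,0,0]); 
    print(s4,s6,np.round(e,4),s.x.round(4),np.abs(s.fun).max(),np.linalg.svd(s.jac)[1].round(4), fk.T.as_matrix().round(3).tolist())
E
python3 fit.py
```

```text
Traceback (most recent call last):
  File "fit.py", line 4, in <module>
    fk.T=Ro.identity(); _,R=fk.fk(D[0][0],[0]*7,s4,s6); fk.T=R.inv()*Ro.from_euler('xyz',D[0][2])
                            ^^^^^
AttributeError: 'function' object has no attribute 'fk'
```

```bash
sed -i 's/import fk; from fk import \*/from fk import *\nimport fk as M/; s/fk\.T/M.T/g; s/fk\.fk/M.fk/g' fit.py; sed -i 's/^from fk import \*$/from fk import */' fit.py; python3 fit.py
```

```text
1 1 [0.     3.084  2.6646] [-0.2451  0.1237  0.0215 -0.1763 -0.2063  0.3975  0.4774] 0.057025991446524704 [3.3654 2.6069 1.4479 0.6349 0.5582 0.2147 0.146 ] [[0.001, -0.0, 1.0], [-0.838, 0.545, 0.001], [-0.545, -0.838, 0.0]]
1 -1 [0.     1.4086 1.9264] [-0.2451  0.1237  0.0215 -0.1763 -0.2063  0.3975  0.4774] 0.05702599175130951 [3.3654 2.6069 1.4479 0.6349 0.5582 0.2147 0.146 ] [[0.001, -0.0, 1.0], [-1.0, 0.0, 0.001], [-0.0, -1.0, -0.0]]
-1 1 [0.     1.8668 1.6924] [ 1.982e-01  6.011e-01  4.637e-01  3.554e-01 -1.918e-01  4.000e-04
 -0.000e+00] 6.808509904815407e-05 [3.3654 2.6069 1.4479 0.6349 0.5582 0.2147 0.146 ] [[0.0, 0.0, 1.0], [-0.839, 0.545, -0.0], [-0.545, -0.839, 0.0]]
-1 -1 [0.     0.001  0.0009] [ 1.982e-01  6.011e-01  4.637e-01  3.554e-01 -1.918e-01  4.000e-04
 -0.000e+00] 6.808521340972984e-05 [3.3654 2.6069 1.4479 0.6349 0.5582 0.2147 0.146 ] [[0.0, 0.0, 1.0], [-1.0, -0.0, 0.0], [0.0, -1.0, 0.0]]
```

The kinematic model matches to 0.1 mm and 0.001 rad. Next is inverse kinematics within the joint limits.

```bash
cat >> fk.py <<'E'
T=Ro.from_matrix([[0,0,1],[-1,0,0],[0,-1,0]]); G=[.1982,.6011,.4637,.3554,-.1918,.0004,0]
def F(q): return fk(q,G,-1,-1)
def ik(p,R,q0):
    f=lambda q:np.r_[F(q)[0]-p,.3*(F(q)[1].inv()*R).as_rotvec()]
    return least_squares(f,np.clip(q0,lo+1e-4,hi-1e-4),bounds=(lo,hi))
def Rt(tilt=45,yaw=-.0285,half=0): return Ro.from_euler('xyz',[np.pi,-np.radians(tilt),yaw])*Rz(np.pi*half)
E
python3 - <<'E'
from fk import *
rng=np.random.default_rng(0)
for name,p in(('contact',[.659,-.079,.132]),('top',[.659,-.079,.216]),('pre',[.62,-.079,.10]),('cur',[.5668,-.0932,.2379])):
  for half in(0,1):
    S=[]
    for i in range(60):
        r=ik(np.array(p),Rt(half=half),rng.uniform(lo,hi))
        if r.cost<1e-10 and not any(np.abs(r.x-s).max()<.02 for s in S): S.append(r.x); print(name,half,r.x.round(2))
E
python3 - <<'E'
from fk import *
rng=np.random.default_rng(0)
for q,p,r in D: print(np.abs(F(q)[0]-p).max())
for name,p in(('contact',[.659,-.079,.132]),('top',[.659,-.079,.216])):
 for tilt in (45,40,35,25,0):
  for half in(0,1):
    S=[]
    for i in range(40):
        r=ik(np.array(p),Rt(tilt,half=half),rng.uniform(lo,hi))
        S.append((r.cost,r.x))
    S.sort(key=lambda a:a[0]); c,x=S[0]; P,R=F(x)
    print(name,tilt,half,c,x.round(2),(P-p).round(4),R.as_euler('xyz').round(3))
E
```

```text
8.495182247536537e-05
9.666004686159635e-05
0.00016024828495636578
contact 45 0 0.000340184648900113 [ 0.05  0.24 -0.49 -0.9  -0.    2.42] [-0.0016 -0.0056 -0.0077] [-3.08  -0.84  -0.031]
contact 45 1 0.0003401846489045437 [ 0.05  0.24 -0.49 -0.9  -0.   -0.72] [-0.0016 -0.0056 -0.0077] [3.08  0.84  3.111]
contact 40 0 0.0006463170039670083 [ 0.15  0.24 -0.61 -0.29 -0.    1.73] [ 0.0006 -0.0101 -0.0036] [-3.027 -0.71  -0.029]
contact 40 1 0.000646317004020251 [ 0.15  0.24 -0.61 -0.29 -0.   -1.41] [ 0.0006 -0.0101 -0.0036] [3.027 0.71  3.112]
contact 35 0 0.0004777279446781953 [ 0.15  0.23 -0.74  0.32 -0.04  1.1 ] [ 0.0022 -0.007   0.0048] [-3.057 -0.562 -0.026]
contact 35 1 0.0004777279445662892 [ 0.15  0.23 -0.74  0.32 -0.04 -2.04] [ 0.0022 -0.007   0.0048] [3.057 0.562 3.116]
contact 25 0 8.382836659482483e-30 [ 0.2   0.24 -0.7   0.45 -0.22  0.93] [-0.  0. -0.] [ 3.142 -0.436 -0.028]
contact 25 1 9.339392071745722e-29 [ 0.2   0.24 -0.7   0.45 -0.22 -2.22] [-0.  0. -0.] [3.142 0.436 3.113]
contact 0 0 5.123814807307858e-31 [ 0.17  0.43 -0.16  0.   -0.98  1.37] [-0. -0.  0.] [ 3.142 -
[... 535 characters left out ...]
2.45] [ 0.0011 -0.0047  0.0084] [3.091 0.632 3.115]
top 35 0 1.7904349464734027e-05 [ 0.01  0.09 -0.88  1.12 -0.02  0.41] [ 0.0002 -0.0006  0.0023] [-3.135 -0.594 -0.028]
top 35 1 1.7904349465087524e-05 [ 0.01  0.09 -0.88  1.12 -0.02 -2.73] [ 0.0002 -0.0006  0.0023] [3.135 0.594 3.113]
top 25 0 6.800516694245236e-31 [ 0.23  0.15 -0.52  0.23 -0.48  1.13] [0. 0. 0.] [-3.142 -0.436 -0.028]
top 25 1 5.652731753749751e-28 [ 0.23  0.15 -0.52  0.23 -0.48 -2.01] [-0.  0. -0.] [-3.142  0.436  3.113]
top 0 0 8.005357597448395e-30 [ 0.17  0.36 -0.06 -0.   -1.15  1.37] [0. 0. 0.] [-3.142  0.    -0.028]
top 0 1 1.1244459168982741e-30 [ 0.17  0.36 -0.06 -0.   -1.15 -1.77] [0. 0. 0.] [ 3.142 -0.     3.113]
```

```bash
cat > search.py <<'E'
from fk import *
rng=np.random.default_rng(0)
c=np.array([.727,-.0803]);a0=-.0285
def pose(z,tilt,psi,yl,s=.015,w=.0095,spin=0,half=0):
    # lip front centre line point at local y=yl ; z = height of lip middle
    C=np.array([*(c+Rz(a0).apply([-.052,yl,0])[:2]),z])
    R=Rt(tilt,a0+psi)*Rz(spin+np.pi*half); n=Rt(tilt,a0+psi).as_matrix()[:,0]; d=R.as_matrix()[:,2]
    return C-(.006+w)*n+s*d-.022*d,R
if __name__=='__main__':
  for tilt in(35,40,45,50):
   for psi in np.radians([-60,-45,-30,-20,-10,0,10,20,30,45,60]):
    out=[]
    for z in(.13,.222):
      b=min((ik(*pose(z,tilt,psi,0),q0) for q0 in [rng.uniform(lo,hi) for _ in range(8)]+[[.1,.2,-.6,0,-.3,1.4],[.1,.2,-.6,-2.5,-.3,-2],[.1,.2,-.6,-2.5,-.3,2]]),key=lambda r:r.cost)
      out.append((b.cost,b.x))
    if max(o[0] for o in out)<1e-8: print(tilt,round(np.degrees(psi)),[o[1].round(2).tolist() for o in out],flush=True)
E
time timeout 500 python3 search.py
```

```text
35 -60 [[0.35, 0.37, -0.75, 1.11, -0.69, -0.82], [0.41, 0.27, -0.62, 0.87, -0.84, -0.57]]
35 -45 [[0.17, 0.3, -0.88, 1.53, -0.5, -0.84], [0.33, 0.19, -0.76, 1.07, -0.64, -0.47]]
35 20 [[0.04, 0.26, -0.42, -0.49, -0.34, 2.27], [0.07, 0.14, -0.39, -0.32, -0.47, 2.06]]
35 30 [[-0.06, 0.29, -0.31, -0.65, -0.53, 2.62], [-0.03, 0.18, -0.26, -0.5, -0.65, 2.42]]
35 45 [[-0.16, 0.36, -0.18, -0.71, -0.77, 2.94], [-0.14, 0.25, -0.12, -0.61, -0.89, 2.79]]
40 -60 [[0.34, 0.38, -0.79, 1.26, -0.73, -0.97], [0.42, 0.28, -0.68, 1.01, -0.85, -0.71]]
40 20 [[-0.03, 0.26, -0.39, -0.73, -0.34, 2.54], [0.03, 0.13, -0.39, -0.47, -0.41, 2.22]]
40 30 [[-0.14, 0.3, -0.29, -0.83, -0.54, 2.84], [-0.09, 0.17, -0.26, -0.65, -0.63, 2.59]]
45 -60 [[0.34, 0.41, -0.83, 1.39, -0.79, -1.09], [0.42, 0.29, -0.73, 1.15, -0.88, -0.84]]
45 20 [[-0.14, 0.27, -0.36, -1.0, -0.38, 2.87], [-0.03, 0.13, -0.37, -0.68, -0.4, 2.46]]
50 -60 [[0.34, 0.43, -0.86, 1.48, -0.86, -1.2], [0.42, 0.31, -0.78, 1.26, -0.93, -0.96]]
50 30 [[-0.33, 0.33, -0.29, -1.2, -0.64, -2.99], [-0.25, 0.19, -0.26, -1.0, -0.67, 2.99]]
50 60 [[-0.38, 0.5, -0.03, -1.0, -1.12, -2.81], [-0.37, 0.39, 0.02, -0.94, -1.2, -2.96]]
real	0m21.302s
user	0m21.778s
sys	0m0.072s
```

```bash
cat > plan.py <<'E'
from fk import *
c=np.array([.727,-.0803,0]);A=Rz(-.0285)
def pose(z,tilt,psi,yl,s=.015,w=.0095,half=0,back=0,m=0):
    t,ps=np.radians([tilt,psi]); d=np.array([np.sin(t)*np.cos(ps),np.sin(t)*np.sin(ps),-np.cos(t)])
    n=np.cross(d,[0,1,0]);n/=np.linalg.norm(n)
    if n[2]<0:n=-n
    C=np.array([-.052,yl,z])-(.006+w+back)*n+(s-.022)*d - np.array([m,0,0])
    R=Ro.from_matrix(np.c_[n,np.cross(d,n),d])*Rz(np.pi*half)
    return A.apply(C)+c,A*R
def body(P,R):
    B=np.array([[x,y,zz] for x in(-.039,.039) for y in(-.0965,.0965) for zz in(-.044,-.12)])
    return A.inv().apply(R.apply(B)+P-c)
E
cat > s2.py <<'E'
from plan import *
rng=np.random.default_rng(1)
for tilt in(40,45,50):
 for psi in(10,15,20,25,30,35):
  for yl in(-.04,0,.04):
   for half in(0,1):
    q=None
    for q0 in [[-.05,.2,-.38,-.8,-.4,2.6-np.pi*half]]+[rng.uniform(lo,hi) for _ in range(5)]:
        r=ik(*pose(.222,tilt,psi,yl,half=half),q0)
        if r.cost<1e-9: q=r.x;break
    if q is None: continue
    mg=[];ok=1;B=[]
    for z in np.arange(.222,.09,-.01):
        P,R=pose(z,tilt,psi,yl,half=half); r=ik(P,R,q); ok&=r.cost<1e-9; mg.append(np.minimum(r.x-lo,hi-r.x).min()); q=r.x
    if ok and min(mg)>.1: print(tilt,psi,yl,half,'margin',round(min(mg),2),q.round(2),'bodyx',body(P,R)[:,0].max().round(3),flush=True)
E
time timeout 500 python3 s2.py
```

```text
40 10 -0.04 0 margin 0.15 [-0.02  0.31 -0.45 -0.72 -0.16  2.28] bodyx -0.059
40 10 -0.04 1 margin 0.15 [-0.02  0.31 -0.45 -0.72 -0.16 -0.86] bodyx -0.059
40 15 -0.04 0 margin 0.29 [-0.1   0.32 -0.39 -0.84 -0.29  2.44] bodyx -0.055
40 15 -0.04 1 margin 0.29 [-0.1   0.32 -0.39 -0.84 -0.29 -0.7 ] bodyx -0.055
40 15 0 0 margin 0.2 [ 0.01  0.31 -0.43 -0.78 -0.2   2.31] bodyx -0.055
40 15 0 1 margin 0.2 [ 0.01  0.31 -0.43 -0.78 -0.2  -0.84] bodyx -0.055
40 20 -0.04 0 margin 0.39 [-0.16  0.33 -0.34 -0.89 -0.39  2.53] bodyx -0.051
40 20 -0.04 1 margin 0.39 [-0.16  0.33 -0.34 -0.89 -0.39 -0.62] bodyx -0.051
40 20 0 0 margin 0.32 [-0.06  0.32 -0.38 -0.86 -0.32  2.44] bodyx -0.051
40 20 0 1 margin 0.32 [-0.06  0.32 -0.38 -0.86 -0.32 -0.71] bodyx -0.051
40 20 0.04 0 margin 0.24 [ 0.04  0.31 -0.42 -0.81 -0.24  2.31] bodyx -0.051
40 20 0.04 1 margin 0.24 [ 0.04  0.31 -0.42 -0.81 -0.24 -0.83] bodyx -0.051
40 25 -0.04 0 margin 0.46 [-0.2   0.35 -0.31 -0.91 -0.48  2.57] bodyx -0.047
40 25 -0.04 1 margin 0.48 [-0.2   0.35 -0.31 -0.91 -0.48 -0.57] bodyx -0.047
40 25 0 0 margin 0.42 [-0.11  0.33 -0.34 -
[... 3963 characters left out ...]
in 0.61 [-0.4   0.39 -0.31 -1.3  -0.61 -0.02] bodyx -0.049
50 25 0 1 margin 0.54 [-0.34  0.37 -0.34 -1.35 -0.56 -0.02] bodyx -0.049
50 25 0.04 1 margin 0.47 [-0.27  0.36 -0.36 -1.39 -0.51 -0.02] bodyx -0.049
50 30 -0.04 1 margin 0.69 [-0.42  0.41 -0.27 -1.25 -0.69 -0.07] bodyx -0.043
50 30 0 1 margin 0.64 [-0.35  0.39 -0.31 -1.29 -0.64 -0.07] bodyx -0.043
50 30 0.04 1 margin 0.58 [-0.28  0.38 -0.33 -1.33 -0.59 -0.08] bodyx -0.043
50 35 -0.04 1 margin 0.77 [-0.43  0.44 -0.24 -1.21 -0.77 -0.11] bodyx -0.038
50 35 0 1 margin 0.72 [-0.36  0.42 -0.27 -1.24 -0.72 -0.12] bodyx -0.038
50 35 0.04 1 margin 0.66 [-0.3   0.4  -0.3  -1.28 -0.67 -0.13] bodyx -0.038
real	0m8.338s
user	0m8.794s
sys	0m0.068s
```

```bash
cat > path.py <<'E'
from plan import *
from scipy.spatial.transform import Slerp
def leg(P0,R0,P1,R1,q,N=None):
    ang=np.degrees((R0.inv()*R1).magnitude()); N=N or int(np.ceil(max(ang/6.5,np.linalg.norm(P1-P0)/.03)))
    sl=Slerp([0,1],Ro.concatenate([R0,R1])); mx=0;mg=9;c=0
    for i in range(1,N+1):
        r=ik(P0+(P1-P0)*i/N,sl(i/N),q); mx=max(mx,(np.abs(r.x-q)/.1/[2.39,2.39,3.01,3.14,3.14,3.14]).max()); q=r.x; mg=min(mg,np.minimum(q-lo,hi-q).min());c=max(c,r.cost)
    # constant tool-frame twist per row
    w=np.degrees((R0.inv()*R1).as_rotvec())/N
    print('rows',N,'maxspeedfrac',round(mx,2),'margin',round(mg,2),'cost',c,'q',q.round(2),'turn/row',w.round(2),'total shift(start frame)cm',(R0.inv().apply(P1-P0)*100).round(2),'(end frame)',(R1.inv().apply(P1-P0)*100).round(2))
    return q
E
cat > p1.py <<'E'
from path import *
from station import monitor
s=monitor.get_state();q=s['q'];P=s['eef_pos'];R=Ro.from_euler('xyz',s['ee_rot'])
P1=np.array([.56,-.09,.30]);R1=Rt(0)
q=leg(P,R,P1,R1,q)
for psi in(20,25,30):
  for half in (0,):
    Pp,Rp=pose(.138,45,psi,0,back=.03,m=.03,half=half); print(psi,Pp.round(4),'min body z',body(Pp,Rp)[:,2].min())
    q2=leg(P1,R1,P1,Rp,q); q3=leg(P1,Rp,Pp,Rp,q2)
    Pc,_=pose(.138,45,psi,0); q4=leg(Pp,Rp,Pc,Rp,q3); Pe,_=pose(.222,45,psi,0); leg(Pc,Rp,Pe,Rp,q4)
E
python3 p1.py
```

```text
rows 6 maxspeedfrac 2.16 margin 0.28 cost 6.516189826779162e-17 q [ 0.19  0.15 -0.15  0.   -1.27  1.36] turn/row [-0.31 -6.14  0.08] total shift(start frame)cm [ 3.17 -0.48 -5.37] (end frame) [-0.69 -0.3  -6.21]
20 [ 0.6072 -0.0786  0.1118] min body z 0.09919026424108843
rows 7 maxspeedfrac 0.73 margin 0.5 cost 5.224052472629885e-19 q [ 0.01 -0.14 -0.49 -0.47 -0.5   1.97] turn/row [ 1.9   6.14 -0.75] total shift(start frame)cm [0. 0. 0.] (end frame) [0. 0. 0.]
rows 7 maxspeedfrac 0.45 margin 0.26 cost 1.2741973671602018e-17 q [-0.19  0.22 -0.44 -1.1  -0.4   2.77] turn/row [0. 0. 0.] total shift(start frame)cm [-9.47  2.85 16.73] (end frame) [-9.47  2.85 16.73]
rows 2 maxspeedfrac 0.31 margin 0.36 cost 6.837608569313353e-20 q [-0.12  0.25 -0.37 -0.97 -0.37  2.57] turn/row [0. 0. 0.] total shift(start frame)cm [5.19 0.5  1.99] (end frame) [5.19 0.5  1.99]
rows 3 maxspeedfrac 0.43 margin 0.37 cost 6.55766268037478e-18 q [-0.02  0.12 -0.38 -0.67 -0.39  2.2 ] turn/row [0. 0. 0.] total shift(start frame)cm [ 5.75 -1.48 -5.94] (end frame) [ 5.75 -1.48 -5.94]
25 [ 0.6068 -0.079   0.1124] min
[... 983 characters left out ...]
2.24] turn/row [ 2.48  5.05 -0.92] total shift(start frame)cm [0. 0. 0.] (end frame) [0. 0. 0.]
rows 7 maxspeedfrac 0.29 margin 0.24 cost 7.655188234830418e-18 q [-0.27  0.26 -0.38 -1.09 -0.59  2.79] turn/row [0. 0. 0.] total shift(start frame)cm [-8.76  4.94 16.45] (end frame) [-8.76  4.94 16.45]
rows 2 maxspeedfrac 0.23 margin 0.32 cost 3.3913205578728133e-19 q [-0.21  0.29 -0.29 -1.   -0.58  2.65] turn/row [0. 0. 0.] total shift(start frame)cm [5.27 0.69 1.84] (end frame) [5.27 0.69 1.84]
rows 3 maxspeedfrac 0.29 margin 0.48 cost 1.3037135742783072e-19 q [-0.15  0.17 -0.27 -0.82 -0.63  2.38] turn/row [0. 0. 0.] total shift(start frame)cm [ 5.5  -2.24 -5.94] (end frame) [ 5.5  -2.24 -5.94]
```

Emit:
servo_tool --targets '[{"angular": [0,-2,0],"xyz": [0,0,-0.5],"claw": 0.3},{"angular": [0,-3,0],"xyz": [0,0,-0.5],"claw": 0.3},{"angular": [0,-3,0],"xyz": [0,0,-0.5],"claw": 0.3},{"angular": [0,-3,0],"xyz": [0,0,-0.5],"claw": 0.3},{"angular": [0,-3,0],"xyz": [0,0,-0.5],"claw": 0.3},{"angular": [0,-3,0],"xyz": [0,0,-0.5],"claw": 0.3},{"angular": [0,-4,0],"xyz": [0,0,-0.5],"claw": 0.3},{"angular": [0,-4,0],"xyz": [0,0,-0.5],"claw": 0.3},{"angular": [0,-4,0],"xyz": [0,0,-0.5],"claw": 0.3},{"angular": [0,-4,0],"xyz": [0,0,-0.5],"claw": 0.3},{"angular": [0,-4,0],"xyz": [0,0,-0.5],"claw": 0.3},{"angular": [0,0,0],"xyz": [0,0,0],"claw": 0.3}]'

```text
t: 5.4
eef_pos: [0.5558, -0.1077, 0.2941]
ee_rot: [-3.135, -0.056, -0.027]
force: [-0.0, 0.5, -0.8]
width: 0.0037
gripper_force: 0.0
```

```bash
cat > p2.py <<'E'
from path import *
from station import monitor
s=monitor.get_state();q=s['q'];P=s['eef_pos'];R=Ro.from_euler('xyz',s['ee_rot']);print(s['t'],q.round(3),P.round(4),s['ee_rot'].round(3),s['width'])
Pp,Rp=pose(.138,45,25,0,back=.03,m=.03)
q2=leg(P,R,P,Rp,q,N=12); q3=leg(P,Rp,Pp,Rp,q2,N=10)
E
python3 p2.py
```

```text
5.4 [ 0.157  0.121 -0.203  0.004 -1.192  1.386] [ 0.5558 -0.1077  0.2941] [-3.135 -0.056 -0.027] 0.0037199689916087883
rows 12 maxspeedfrac 0.46 margin 0.61 cost 1.2883890124012496e-17 q [-0.16 -0.09 -0.39 -0.66 -0.67  2.22] turn/row [ 1.36  3.22 -0.5 ] total shift(start frame)cm [0. 0. 0.] (end frame) [0. 0. 0.]
rows 10 maxspeedfrac 0.23 margin 0.24 cost 4.700878048260294e-19 q [-0.23  0.24 -0.41 -1.1  -0.49  2.79] turn/row [0. 0. 0.] total shift(start frame)cm [-8.48  2.15 16.96] (end frame) [-8.48  2.15 16.96]
```

Emit:
servo_tool --targets '[{"angular": [1.36,3.22,-0.5],"xyz": [0,0,0],"claw": 0.3},{"angular": [1.36,3.22,-0.5],"xyz": [0,0,0],"claw": 0.3},{"angular": [1.36,3.22,-0.5],"xyz": [0,0,0],"claw": 0.3},{"angular": [1.36,3.22,-0.5],"xyz": [0,0,0],"claw": 0.3},{"angular": [1.36,3.22,-0.5],"xyz": [0,0,0],"claw": 0.3},{"angular": [1.36,3.22,-0.5],"xyz": [0,0,0],"claw": 0.3},{"angular": [1.36,3.22,-0.5],"xyz": [0,0,0],"claw": 0.3},{"angular": [1.36,3.22,-0.5],"xyz": [0,0,0],"claw": 0.3},{"angular": [1.36,3.22,-0.5],"xyz": [0,0,0],"claw": 0.3},{"angular": [1.36,3.22,-0.5],"xyz": [0,0,0],"claw": 0.3},{"angular": [1.36,3.22,-0.5],"xyz": [0,0,0],"claw": 0.3},{"angular": [1.36,3.22,-0.5],"xyz": [0,0,0],"claw": 0.3},{"angular": [0,0,0],"xyz": [0,0,0],"claw": 0.3}]'

```text
t: 6.7
eef_pos: [0.5531, -0.1087, 0.2934]
ee_rot: [-2.837, -0.738, -0.032]
force: [0.5, -0.3, 0.5]
width: 0.003
gripper_force: 0.0
```

```bash
python3 p2.py
```

```text
6.7 [-0.169 -0.09  -0.399 -0.664 -0.674  2.23 ] [ 0.5531 -0.1087  0.2934] [-2.837 -0.738 -0.032] 0.0029994761194425575
rows 12 maxspeedfrac 0.01 margin 0.62 cost 4.7953296020717286e-23 q [-0.17 -0.09 -0.4  -0.66 -0.68  2.23] turn/row [ 0.01 -0.01 -0.01] total shift(start frame)cm [0. 0. 0.] (end frame) [0. 0. 0.]
rows 10 maxspeedfrac 0.23 margin 0.24 cost 4.551157342019435e-19 q [-0.23  0.24 -0.41 -1.1  -0.49  2.79] turn/row [0. 0. 0.] total shift(start frame)cm [-8.24  2.08 17.12] (end frame) [-8.24  2.08 17.12]
```

Emit:
servo_tool --targets '[{"angular": [0,0,0],"xyz": [-0.4,0.1,0.85],"claw": 0.3},{"angular": [0,0,0],"xyz": [-0.8,0.2,1.7],"claw": 0.3},{"angular": [0,0,0],"xyz": [-0.8,0.2,1.7],"claw": 0.3},{"angular": [0,0,0],"xyz": [-0.8,0.2,1.7],"claw": 0.3},{"angular": [0,0,0],"xyz": [-0.8,0.2,1.7],"claw": 0.3},{"angular": [0,0,0],"xyz": [-0.85,0.2,1.7],"claw": 0.3},{"angular": [0,0,0],"xyz": [-0.85,0.2,1.7],"claw": 0.3},{"angular": [0,0,0],"xyz": [-0.85,0.2,1.7],"claw": 0.3},{"angular": [0,0,0],"xyz": [-0.85,0.2,1.7],"claw": 0.3},{"angular": [0,0,0],"xyz": [-0.8,0.3,1.7],"claw": 0.3},{"angular": [0,0,0],"xyz": [-0.4,0.2,0.95],"claw": 0.3},{"angular": [0,0,0],"xyz": [0,0,0],"claw": 0.3}]'

```text
t: 7.9
eef_pos: [0.6078, -0.0795, 0.11]
ee_rot: [-2.839, -0.732, -0.028]
force: [-0.2, -0.2, -0.3]
width: 0.0028
gripper_force: 0.0
```

```bash
python3 - <<'E'
from path import *
from h import *
s=monitor.get_state();q=s['q'];P=s['eef_pos'];R=Ro.from_euler('xyz',s['ee_rot']);print(s['t'],q.round(3),P.round(4),s['force'].round(2))
for nm,kw in(('under -10mm',dict(back=.01)),('contact',{})):
    Pc,Rc=pose(.138,45,25,0,**kw);print(nm,(R.inv().apply(Pc-P)*100).round(2))
print('world up in tool',R.inv().apply([0,0,1]).round(3))
a=grab('side','1')['color'];b=grab('top','1')['color']
k=lambda im,u,v,w,h:cv2.convertScaleAbs(cv2.resize(im[v:v+h,u:u+w],(400,400*h//w),interpolation=cv2.INTER_CUBIC),alpha=1.5)
cv2.imwrite('pics/pre.png',np.hstack([k(a,280,160,160,160),k(b,260,160,160,160)]))
E
```

```text
7.9 [-0.233  0.248 -0.412 -1.098 -0.493  2.784] [ 0.6078 -0.0795  0.11  ] [-0.23 -0.16 -0.32]
under -10mm [4.31 0.47 1.69]
contact [5.31 0.47 1.68]
world up in tool [ 0.668 -0.222 -0.71 ]
```

View pics/pre.png

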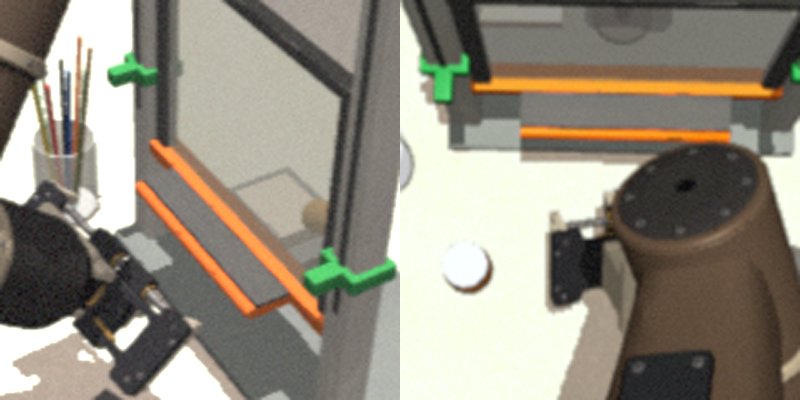

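The picture shows the closed gripper in front of and below the lip, with nothing touched. I'll check that the wrist links clear the screen along the lift.

```bash
python3 - <<'E'
from path import *
from h import load,atz
h,a2,a3,a6,o,e,b=G
for z in(.138,.222):
    P,R=pose(z,45,25,0); q=ik(P,R,[-.2,.25,-.4,-1.,-.48,2.7]).x
    A1=Rz(q[0])*Ry(q[1]);p=np.array([0,0,h])+A1.apply([b,0,a2]);A2=A1*Ry(-q[2]);w=p+A2.apply([a3,0,e]);A3=A2*Rx(-q[3]);v=w+A3.apply([0,o,0])
    print(z,'elbow',p.round(3),'w',w.round(3),'j5',v.round(3),'tcp',P.round(3),'body',body(P,R)[:,0].max(),q.round(2))
t=load('top_1')
for z in(.4,.5): print(atz(t,374,234,z),atz(t,400,224,z))
E
```

```text
0.138 elbow [ 0.158 -0.027  0.778] w [ 0.535 -0.093  0.517] j5 [ 0.428 -0.18   0.384] tcp [ 0.659 -0.08   0.133] body -0.047905231135728074 [-0.17  0.27 -0.33 -1.   -0.48  2.63]
0.222 elbow [ 0.087 -0.008  0.793] w [ 0.5   -0.048  0.586] j5 [ 0.428 -0.18   0.468] tcp [ 0.659 -0.08   0.217] body -0.047905231135728074 [-0.1   0.15 -0.32 -0.76 -0.52  2.32]
[ 0.57156172 -0.10988114  0.4       ] [ 0.58961277 -0.1567662   0.4       ]
[ 0.55193556 -0.10013936  0.5       ] [ 0.56775732 -0.14123416  0.5       ]
```

Emit:
servo_tool --targets '[{"angular": [0,0,0],"xyz": [0.3,0.1,0.8],"claw": 0.3},{"angular": [0,0,0],"xyz": [0.8,0.2,0.9],"claw": 0.3},{"angular": [0,0,0],"xyz": [1.0,0.2,0],"claw": 0.3},{"angular": [0,0,0],"xyz": [1.0,0,0],"claw": 0.3},{"angular": [0,0,0],"xyz": [0.8,0,0],"claw": 0.3},{"angular": [0,0,0],"xyz": [0.4,0,0],"claw": 0.3},{"angular": [0,0,0],"xyz": [0.2,0,0],"claw": 0.3},{"angular": [0,0,0],"xyz": [0.2,0,0],"claw": 0.3},{"angular": [0,0,0],"xyz": [0,0,0],"claw": 0.3}]'

```text
t: 8.9
eef_pos: [0.6554, -0.0813, 0.1312]
ee_rot: [-2.84, -0.737, -0.028]
force: [0.7, 0.1, -0.2]
width: 0.003
gripper_force: 0.0
```

```bash
python3 - <<'E'
from path import *
from h import *
s=monitor.get_state();P=s['eef_pos'];R=Ro.from_euler('xyz',s['ee_rot']);print(s['t'],P.round(4),s['ee_rot'].round(3),s['force'].round(2))
Pc,Rc=pose(.138,45,25,0);print('to contact',(R.inv().apply(Pc-P)*100).round(2))
E
```

```text
8.9 [ 0.6554 -0.0813  0.1312] [-2.84  -0.737 -0.028] [ 0.72  0.06 -0.18]
to contact [ 0.36 -0.04  0.16]
```

Emit:
servo_tool --targets '[{"angular": [0,0,0],"xyz": [0.1,0,0.1],"claw": 0.3},{"angular": [0,0,0],"xyz": [0.1,0,0.1],"claw": 0.3},{"angular": [0,0,0],"xyz": [0.07,-0.02,-0.07],"claw": 0.3},{"angular": [0,0,0],"xyz": [0.07,-0.02,-0.07],"claw": 0.3},{"angular": [0,0,0],"xyz": [0.1,-0.03,-0.1],"claw": 0.3},{"angular": [0,0,0],"xyz": [0.1,-0.03,-0.1],"claw": 0.3},{"angular": [0,0,0],"xyz": [0.1,-0.03,-0.1],"claw": 0.3},{"angular": [0,0,0],"xyz": [0.13,-0.04,-0.14],"claw": 0.3},{"angular": [0,0,0],"xyz": [0.13,-0.04,-0.14],"claw": 0.3},{"angular": [0,0,0],"xyz": [0.13,-0.04,-0.14],"claw": 0.3}]'

```text
t: 9.9
eef_pos: [0.6575, -0.0807, 0.143]
ee_rot: [-2.839, -0.735, -0.028]
force: [-5.0, 0.2, -3.7]
width: 0.003
gripper_force: 3.0
```

```bash
cat > chk.py <<'E'
from path import *
from h import *
import sys
s=monitor.get_state();P=s['eef_pos'];print(round(s['t'],2),P.round(4),s['ee_rot'].round(3),s['force'].round(2))
f=grab('side',sys.argv[1]);im=f['color']
k=lambda im,u,v,w,h:cv2.convertScaleAbs(cv2.resize(im[v:v+h,u:u+w],(w*5,h*5),interpolation=cv2.INTER_CUBIC),alpha=1.5)
cv2.imwrite(f'pics/v{sys.argv[1]}.png',k(im,310,150,140,115+20))
m=cv2.inRange(cv2.cvtColor(im,cv2.COLOR_BGR2HSV),(5,150,90),(14,255,255));m[:,:315]=0
k,l,st,ce=cv2.connectedComponentsWithStats(m)
for i in range(1,k):
    if st[i,4]>15: print(st[i],ce[i].round(1))
E
python3 chk.py 2
```

```text
9.9 [ 0.6575 -0.0807  0.143 ] [-2.839 -0.735 -0.028] [-5.02  0.19 -3.69]
[340 213  70  73 478] [374.8 247.5]
[375 275  10   8  38] [378.9 278.9]
```

```bash
cat > hgt.py <<'E'
from plan import *
from h import *
import sys
# track window by template: rail left end + frame patch, sub-pixel along the known vertical image direction
f0=load('side_0')
def height(tag):
    f=load('side_'+tag); g0=cv2.cvtColor(f0['color'],cv2.COLOR_BGR2HSV)[:,:,1].astype(np.float32);g=cv2.cvtColor(f['color'],cv2.COLOR_BGR2HSV)[:,:,1].astype(np.float32)
    out=[]
    for X in([-.012,.13,.138],[-.012,.05,.138],[-.012,0,.138],[-.012,-.05,.138]):
        X=A.apply(X)+c; u0,v0=proj(f0,X); best=[]
        ys,xs=np.mgrid[-7:8,-9:10].astype(np.float32); p0=cv2.remap(g0,xs+np.float32(u0),ys+np.float32(v0),cv2.INTER_LINEAR)
        D=np.arange(-.005,.12,.0005)
        for d in D:
            u,v=proj(f0,X+[0,0,d]); p=cv2.remap(g,xs+np.float32(u),ys+np.float32(v),cv2.INTER_LINEAR); best.append(cv2.matchTemplate(p,p0,cv2.TM_CCOEFF_NORMED)[0,0])
        i=int(np.argmax(best)); out.append((round(D[i],4),round(float(best[i]),2)))
    return out
if __name__=='__main__':
    for t in sys.argv[1:]: print(t,height(t))
E
python3 hgt.py 1 2
```

```text
1 [(np.float64(-0.0), 1.0), (np.float64(-0.0), 1.0), (np.float64(-0.0), 1.0), (np.float64(-0.0), 1.0)]
2 [(np.float64(0.01), 1.0), (np.float64(0.0105), 0.99), (np.float64(0.01), 1.0), (np.float64(0.0105), 1.0)]
```

Emit:
servo_tool --targets '[{"angular": [0,0,0],"xyz": [0.2,-0.07,-0.21],"claw": 0.3},{"angular": [0,0,0],"xyz": [0.27,-0.09,-0.28],"claw": 0.3},{"angular": [0,0,0],"xyz": [0.27,-0.09,-0.28],"claw": 0.3},{"angular": [0,0,0],"xyz": [0.27,-0.09,-0.28],"claw": 0.3},{"angular": [0,0,0],"xyz": [0.27,-0.09,-0.28],"claw": 0.3},{"angular": [0,0,0],"xyz": [0.26,-0.09,-0.28],"claw": 0.3},{"angular": [0,0,0],"xyz": [0.27,-0.09,-0.28],"claw": 0.3},{"angular": [0,0,0],"xyz": [0.27,-0.09,-0.29],"claw": 0.3},{"angular": [0,0,0],"xyz": [0.26,-0.09,-0.28],"claw": 0.3},{"angular": [0,0,0],"xyz": [0.2,-0.07,-0.21],"claw": 0.3},{"angular": [0,0,0],"xyz": [0.07,-0.02,-0.07],"claw": 0.3},{"angular": [0,0,0],"xyz": [0,0,0],"claw": 0.3}]'

```text
t: 11.15
eef_pos: [0.6575, -0.0807, 0.1823]
ee_rot: [-2.84, -0.736, -0.028]
force: [-8.8, -0.2, -0.6]
width: 0.0035
gripper_force: 3.2
```

```bash
python3 chk.py 3; python3 hgt.py 3
```

```text
11.15 [ 0.6575 -0.0807  0.1823] [-2.84  -0.736 -0.028] [-8.75 -0.16 -0.64]
[340 200  68  67 479] [374.8 233.2]
[376 262   8   7  35] [379.4 265.2]
3 [(np.float64(0.0495), 0.99), (np.float64(0.0505), 0.99), (np.float64(0.0505), 1.0), (np.float64(0.05), 0.99)]
```

Emit:
servo_tool --targets '[{"angular": [0,0,0],"xyz": [0.13,-0.05,-0.16],"claw": 0.3},{"angular": [0,0,0],"xyz": [0.26,-0.09,-0.28],"claw": 0.3},{"angular": [0,0,0],"xyz": [0.26,-0.09,-0.29],"claw": 0.3},{"angular": [0,0,0],"xyz": [0.26,-0.09,-0.28],"claw": 0.3},{"angular": [0,0,0],"xyz": [0.26,-0.09,-0.29],"claw": 0.3},{"angular": [0,0,0],"xyz": [0.26,-0.09,-0.28],"claw": 0.3},{"angular": [0,0,0],"xyz": [0.26,-0.09,-0.28],"claw": 0.3},{"angular": [0,0,0],"xyz": [0.2,-0.07,-0.21],"claw": 0.3},{"angular": [0,0,0],"xyz": [0.07,-0.02,-0.07],"claw": 0.3},{"angular": [0,0,0],"xyz": [0,0,0],"claw": 0.3}]'

```text
t: 12.2
eef_pos: [0.6575, -0.0807, 0.2126]
ee_rot: [-2.84, -0.737, -0.028]
force: [-7.2, -2.2, -0.8]
width: 0.0029
gripper_force: 2.9
```

```bash
python3 chk.py 4; python3 hgt.py 4
```

```text
12.2 [ 0.6575 -0.0807  0.2126] [-2.84  -0.737 -0.028] [-7.24 -2.17 -0.83]
[341 190  71  69 509] [377.8 224.8]
[376 251   8   7  38] [379.9 254.1]
4 [(np.float64(0.0805), 0.9), (np.float64(0.0815), 0.99), (np.float64(0.0815), 1.0), (np.float64(0.081), 0.99)]
```

View pics/v4.png

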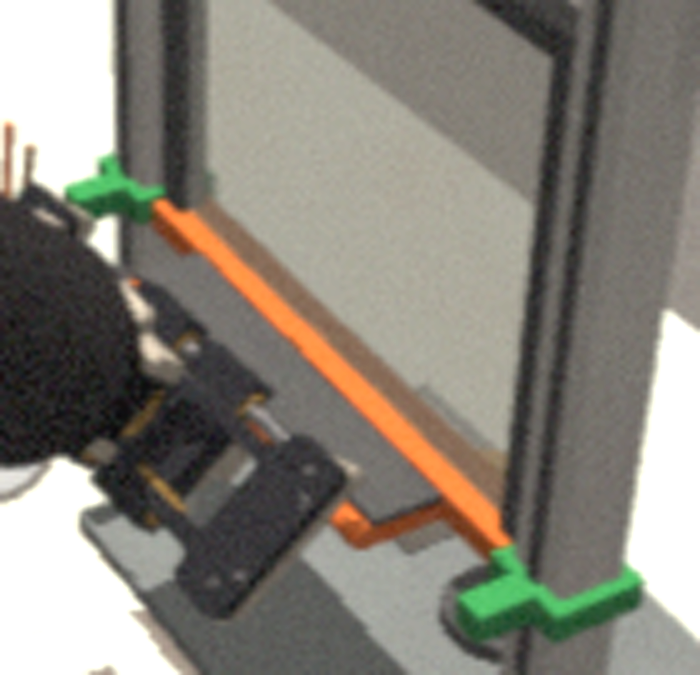

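Lifted 81 mm, about 3 mm short of the estimate. The lip sits just under the mark at both ends. I'll sharpen the height estimate with sub-pixel edges before the last few millimetres.

```bash
python3 - <<'E'
from plan import *
from h import *
W=lambda X:A.apply(X)+c
def edge(f,ch,X,ax,rng=.012,n=121,pol=None):
    # position along local axis ax of strongest gradient in channel
    D=np.linspace(-rng,rng,n); pts=np.array([proj(f,W(np.array(X)+np.array(ax)*d)) for d in D],np.float32)
    p=cv2.remap(ch,pts[:,:1],pts[:,1:],cv2.INTER_CUBIC)[:,0]; p=cv2.GaussianBlur(p[:,None],(1,9),0)[:,0]
    g=np.gradient(p); i=np.argmax(pol*g); return D[i]
for n in('side','top'):
    f=load(n+'_0'); im=f['color'].astype(np.float32)
    org=np.ascontiguousarray(im[:,:,2]-im[:,:,0]); grn=np.ascontiguousarray(im[:,:,1]-im[:,:,2])
    val=np.ascontiguousarray(im[:,:,1])
    ax=[0,0,1] if n=='side' else [1,0,0]
    ys=np.arange(-.09,.091,.02)
    up=[edge(f,org,[-.048,y,.144],ax,pol=-1,rng=.01) for y in ys]
    # silhouette bottom of half-round in that view: tangent point
    cam=A.inv().apply(-np.array(f['R']).T@np.array(f['t'])-c)
    lo_=[]
    for y in ys:
        v=np.array([cam[0]+.052,0,cam[2]-.138]);v/=np.linalg.norm(v); tng=np.array([-v[2],0,v[0]]); tng=tng if (tng[0]<0) else -tng
        lo_.append(edge(f,org,np.array([-.052,y,.138])+.006*tng,ax,pol=1,rng=.01))
    print(n,'strip edge mm',np.round(1000*np.array(up),1),'front edge mm',np.round(1000*np.array(lo_),1))
    # clips: front stub faces: edges top/bottom in z (side), front edge in x (top)
    for y0 in(.165,-.165):
        if n=='side':
            r=[(edge(f,val,[-.0473,y0+o,.230],ax,pol=-1,rng=.006),edge(f,grn,[-.0473,y0+o,.214],ax,pol=1,rng=.007)) for o in(-.004,-.002,0,.002,.004)]
            print('clip',y0,'top/bottom z offs mm',np.round(1000*np.array(r),1).tolist())
        else: print('clip front x offs (top face)',[round(1000*edge(f,grn,[-.0473,y0+o,.230],ax,pol=1,rng=.01),1) for o in(-.004,0,.004)])
s=load('side_0');print([np.subtract(proj(s,W([-.0473,y,.214])),proj(s,W([-.0473,y,.230]))).round(2) for y in(.165,-.165)])
E
```

```text
side strip edge mm [-0.8  0.3 -1.2  0.8  0.  -0.2  0.2  0.7 -1.7 -0.5] front edge mm [0.8 1.5 3.  1.7 1.2 3.8 4.  4.2 5.  2.8]
clip 0.165 top/bottom z offs mm [[-5.7, 6.4], [-5.7, 5.5], [-5.7, 4.2], [-5.8, 2.4], [-4.9, 1.5]]
clip -0.165 top/bottom z offs mm [[-4.9, 4.7], [-6.0, 5.4], [-3.1, 3.8], [5.6, 4.7], [5.6, 3.0]]
top strip edge mm [-1.5 -2.2 -2.2 -0.8 -1.  -1.7 -1.7 -2.3 -0.5 -1. ] front edge mm [ 0.3 -0.3 -0.8 -1.  -1.2 -1.8  0.  -0.5 -0.7 -1.3]
clip front x offs (top face) [np.float64(-2.2), np.float64(-2.2), np.float64(-2.2)]
clip front x offs (top face) [np.float64(-1.2), np.float64(-2.0), np.float64(-1.7)]
[array([0.17, 5.51]), array([-0.64,  5.95])]
```

```bash
python3 - <<'E'
from plan import *
from h import *
W=lambda X:A.apply(X)+c
f=load('side_0');im=f['color'].astype(np.float32)
f4=load('side_4');im4=f4['color'].astype(np.float32)
D=np.arange(.200,.246,.002)
print('z',(D*1000).round().astype(int))
for y0 in(.165,-.165):
  for ims in(im,im4):
    acc=0
    for o in(-.004,-.002,0,.002,.004):
        pts=np.array([proj(f,W([-.0473,y0+o,z])) for z in D],np.float32)
        acc=acc+np.array([cv2.remap(np.ascontiguousarray(ims[:,:,k]),pts[:,:1],pts[:,1:],cv2.INTER_LINEAR)[:,0] for k in(1,2)])/5
    print(y0,'G',acc[0].round().astype(int),'G-R',(acc[0]-acc[1]).round().astype(int))
E
```

```text
z [200 202 204 206 208 210 212 214 216 218 220 222 224 226 228 230 232 234
 236 238 240 242 244]
0.165 G [162 162 161 162 162 161 159 150 132 106  81  65  58  58  64  78  96 112
 125 137 150 158 162] G-R [ 1  0  0  0  1  1  1  1  3  7 10 13 15 17 22 30 39 43 33 20  9  4  2]
0.165 G [ 35  35  37  36  34  33  34  34  33  36  47  63  77  82  83  95 115 134
 152 167 181 190 193] G-R [-3 -5 -4 -2 -2 -3 -1 -1 -2 -3 -3 -3  0  6 18 33 47 51 41 25 11  4  0]
-0.165 G [60 72 80 82 83 84 83 79 72 61 51 46 45 45 52 67 85 98 99 94 86 75 66] G-R [-57 -68 -72 -74 -74 -73 -71 -63 -49 -25  -1  14  20  23  28  39  49  53
  49  42  32  21  11]
-0.165 G [108 108 105  96  77  53  41  43  49  54  54  54  54  57  64  80 103 119
 117 107  93  78  66] G-R [ 2  2  2  1  1  0  0  1  5 13 20 24 25 27 32 44 57 65 62 54 43 28 16]
```

```bash
python3 - <<'E'
from plan import *
from h import *
W=lambda X:A.apply(X)+c
D=np.arange(.200,.246,.002)
print('z',(D*1000).round().astype(int))
def prof(tags,pts3):
    acc=0;n=0
    for t in tags:
        f=load('side_'+t);im=f['color'].astype(np.float32)
        for p in pts3:
            pts=np.array([proj(f,W([p[0],p[1],z])) for z in D],np.float32)
            acc=acc+np.array([cv2.remap(np.ascontiguousarray(im[:,:,k]),pts[:,:1],pts[:,1:],cv2.INTER_LINEAR)[:,0] for k in(1,2)]);n+=1
    acc/=n; print('G',acc[0].round().astype(int),'G-R',(acc[0]-acc[1]).round().astype(int))
T='01234'
print('R outer');prof(T,[(x,-.185) for x in(-.012,-.008,-.004,0,.004)])
print('R stub -y side');prof(T,[(x,-.172) for x in(-.044,-.04,-.036)])
print('L front bar (inner)');prof(T,[(-.021,y) for y in(.150,.153,.156)])
print('R front bar outer');prof(T,[(-.021,y) for y in(-.176,-.179,-.182)])
E
```

```text
z [200 202 204 206 208 210 212 214 216 218 220 222 224 226 228 230 232 234
 236 238 240 242 244]
R outer
G [ 72  71  72  71  71  71  70  66  60  57  56  57  59  67  85 109 125 127
 116  96  81  75  74] G-R [-3 -3 -3 -3 -3 -2 -1  6 16 25 29 31 33 37 47 61 71 70 55 27  5 -2 -3]
R stub -y side
G [ 77  73  68  63  56  53  54  55  55  56  54  56  59  62  71  94 118 129
 132 132 132 132 130] G-R [-27 -26 -25 -24 -21 -18 -14  -8   4  18  28  30  31  33  39  52  66  73
  75  75  75  75  74]
L front bar (inner)
G [ 51  51  51  50  50  50  48  46  44  45  48  50  52  58  72  91 110 121
 117  98  75  60  53] G-R [-1 -1 -2 -2 -1 -1  0  5 12 19 24 26 27 30 39 51 63 67 61 43 21  7  1]
R front bar outer
G [ 64  64  63  63  63  63  63  61  57  53  51  51  53  57  66  86 106 122
 128 121 103  83  70] G-R [-2 -2 -2 -2 -2 -2 -2  1  7 15 23 26 28 30 35 48 60 68 71 62 40 16  1]
```

Estimated raise needed is 85.5 mm (clip centre ≈ 0.2230, lip started at ≈ 0.1375), so 4.3 mm more.

Emit:
servo_tool --targets '[{"angular": [0,0,0],"xyz": [0.07,-0.02,-0.07],"claw": 0.3},{"angular": [0,0,0],"xyz": [0.1,-0.03,-0.11],"claw": 0.3},{"angular": [0,0,0],"xyz": [0.1,-0.03,-0.11],"claw": 0.3},{"angular": [0,0,0],"xyz": [0.03,-0.01,-0.03],"claw": 0.3},{"angular": [0,0,0],"xyz": [0,0,0],"claw": 0.3},{"angular": [0,0,0],"xyz": [0,0,0],"claw": 0.3}]'

```text
t: 12.85
eef_pos: [0.6575, -0.0807, 0.2169]
ee_rot: [-2.84, -0.737, -0.028]
force: [-5.7, -1.7, -2.3]
width: 0.0029
gripper_force: 2.9
```

```bash
python3 chk.py 5; python3 hgt.py 5
```

```text
12.85 [ 0.6575 -0.0807  0.2169] [-2.84  -0.737 -0.028] [-5.69 -1.75 -2.29]
[341 189  72  70 497] [378.2 223.6]
[377 249   7   7  34] [380.1 252.2]
5 [(np.float64(0.0845), 0.87), (np.float64(0.085), 0.99), (np.float64(0.085), 0.99), (np.float64(0.0855), 0.99)]
```

Emit:
servo_tool --targets '[{"angular": [0,0,0],"xyz": [-0.1,0,0],"claw": 0.3},{"angular": [0,0,0],"xyz": [-0.3,0,0],"claw": 0.3},{"angular": [0,0,0],"xyz": [-0.6,0,0],"claw": 0.3},{"angular": [0,0,0],"xyz": [-1,0,0],"claw": 0.3},{"angular": [0,0,0],"xyz": [-1,0,0],"claw": 0.3},{"angular": [0,0,0],"xyz": [-1,0,0],"claw": 0.3},{"angular": [0,0,0],"xyz": [-1,0,0],"claw": 0.3},{"angular": [0,0,0],"xyz": [-0.5,0,-0.7],"claw": 0.3},{"angular": [0,0,0],"xyz": [0,0,-1.5],"claw": 0.3},{"angular": [0,0,0],"xyz": [0,0,-1.5],"claw": 0.3},{"angular": [0,0,0],"xyz": [0,0,-1.5],"claw": 0.3},{"angular": [0,0,0],"xyz": [0,0,-1.5],"claw": 0.3},{"angular": [0,0,0],"xyz": [0,0,-0.8],"claw": 0.3},{"angular": [0,0,0],"xyz": [0,0,0],"claw": 0.3}]'

```text
t: 14.3
eef_pos: [0.568, -0.1008, 0.2344]
ee_rot: [-2.84, -0.739, -0.028]
force: [0.9, -0.2, -0.2]
width: 0.0026
gripper_force: 0.0
```

```bash
sed -i "s/310,150,140,115+20/300,150,150,120/" chk.py; python3 chk.py 6; python3 hgt.py 6; python3 -c "
from h import *
grab('top','6')"
```

```text
14.3 [ 0.568  -0.1008  0.2344] [-2.84  -0.739 -0.028] [ 0.94 -0.15 -0.21]
[341 189  72  70 495] [378.3 223.7]
[334 204  53  54 361] [359.7 231.3]
6 [(np.float64(0.0845), 0.87), (np.float64(0.085), 0.99), (np.float64(0.085), 0.99), (np.float64(0.0855), 0.99)]
```

View pics/v6.png

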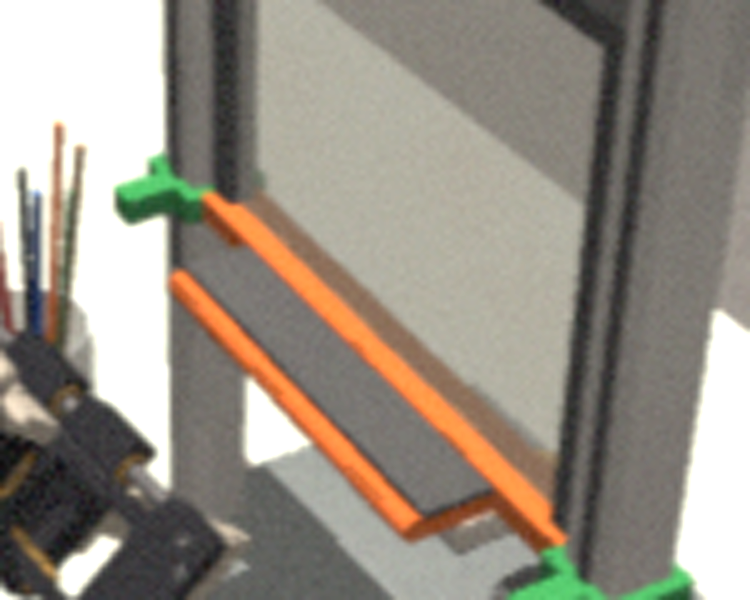

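The picture shows the hand clear of everything and the lip level with the clips. The strip's front corners at (336.6,203.2) and (385.2,252.6) average within 1 mm of the height the clip-to-clip line predicts. The height has not changed since release. Handing in.

```bash
python3 -c "
from station import order
print(order.job_done())"
```

```text
the job is handed in; nothing more can be done
None
```

I pushed the window up about 85 mm from beneath the lip, until the lip was level with the green clips to within my measuring error of about 1.5 mm. I then drew the hand clear and handed the job in at about 14.4 s; I saw nothing knocked or moved, though I didn't check the jars, mug and plate one by one.

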